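# Grease the slide carriage of a circuit-board engraver

## Task

The belt is off this engraver slide so that it can be greased. Push the carriage along its rail all the way against the red bumper, then take the push-type grease gun out of its holder, press its coupler squarely onto the tilted grease nipple on the carriage until it snaps on, and keep pressing until the gun's sprung nose has gone nearly all the way into the barrel. Finish while still holding the gun pressed in like that, with the carriage on its bumper, and leave the other things on the table where they are.

Things in the scene. Friction and masses are not known exactly. Their poses are not given: they have to be found in the camera images.
- axis: linear slide fixed to the table: extrusion 80 wide (x), 400 long (y), 40 high; steel rail on it, top 55 high; end plates 84 wide, 84 high, inner faces at y = -200 and +200; red rubber bumper 12 long on the +y plate, 74 high; motor at the -y end, 71 high, out to y = -258, x = +85. Origin: centre of the underside; +y runs along the rail to the bumper, z up.
- carriage (a joint): travel of the carriage along the rail, m: 0 at the motor end, growing towards the bumper, 0.268 when its plate rests on the bumper (end of travel). About 2.5 N of drag; it stays where it is left. Its centre is at y = joint - 0.125 in the axis frame.
- carriage_rear (a point): middle of the rear edge face of the carriage plate (the face away from the bumper), 74 mm above the table; axes as axis. The plate is aluminium, 90 x 90 mm, 12 thick, underside 68 and top 80 above the table; behind and below this edge there is only the rail, top at 55.
- nipple: grease nipple in the middle of the carriage plate, leaning 30 degrees from vertical away from the bumper (to -y of the axis). z points out along the nipple. Origin at its foot, 90 mm above the table. Along z: steel hex 14 diameter to 8 mm, orange ring 19 diameter to 10 mm, brass neck 6.6 diameter to 17 mm, head 10 diameter from 19 to 21 mm, tapering to the tip at 24 mm.
- nipple_tip (a point): tip of the nipple, on its axis, 24 mm from its origin; axes as nipple
- nipple_seat (a point): point on the nipple's axis 12 mm below its tip: where the centre of the coupler's mouth lies when the coupler is snapped fully on; axes as nipple
- holder: dark pot that holds the gun, fixed to the table: foot 80 diameter, tube 44 diameter and 72 high, open at the top. Origin: centre of its underside. The gun hangs in it, its barrel's lower end on a ledge 56 above the table with 1.5 mm of play round it; it lifts straight out (raise it at least 65 mm).
- gun: push-type grease gun, 0.27 kg, upright in the holder, coupler down. Frame of its barrel: z = 0 at the coupler's mouth when the nose is out, z up to its top. Coupler 19 diameter to z = 28 mm; nose tube 9 diameter with a 12 mm red band (z = 36 to 48) that vanishes into the barrel as the nose goes in; barrel 30 diameter from z = 48 to 142, black grip at 86 to 124. Round: any turn about z will do.
- gun_grip (a point): middle of where the barrel is gripped, on its axis at z = 115 mm, 27 mm below its top; axes as gun
- gun_nose (a joint): how far the nose has gone into the barrel, m: 0 out (as it stands in the holder), 0.012 fully in. A spring pushes it out with about 4.5 N at 0 and 15 N fully in.
- coupler_mouth (a point): centre of the coupler's open lower end, on the sliding nose; axes as gun. The mouth is a 4 mm deep funnel 16 wide, narrowing to a bore of 11.5 mm, 12 mm deep in all. Sprung balls inside ride over the nipple's head at about 6 N of push and snap in behind it when its tip is at the bottom of the bore.
- breadboard: bystander: beige mini breadboard 35 x 47, 10 high (parts to 23); origin under its centre
- breadboard2: bystander: white mini breadboard 35 x 47, 10 high (parts to 23); origin under its centre
- speaker: bystander: small loudspeaker 57 diameter, 22 high, dark cone; origin under its centre
- speaker2: bystander: small loudspeaker 57 diameter, 22 high, grey-brown cone; origin under its centre
- sponge_tin: bystander: brass tin 100 diameter, 18 high, with a yellow sponge; origin under its centre
- marker: bystander: pink marker pen 135 long, 13 thick, lying along its x; origin under its middle
- soda_bottle: bystander: amber bottle 68 diameter, 235 high, red cap; origin under its centre
- screwdriver: bystander: screwdriver 170 long lying along its x, blue handle at -x; origin under its middle
There are look-alikes about, which are no part of the job. Leave any orange look-alike of the gun alone.

How it is judged:
On the way, in this order (a step that is already met when the one before it is completed fails the run):
1. the carriage is pushed along the rail to the bumper (within 4 mm of the end of its travel) (value of joint carriage above 0.264 m), for 0.2 s.
2. the coupler is snapped onto the nipple: its mouth within 2.5 mm of the seat, the gun within 7 degrees of the nipple's axis, the carriage on the bumper (distance between coupler_mouth and nipple_seat below 0.0025 m and angle between the z axis of gun and the z axis of nipple, either way round below 0.12 rad and value of joint carriage above 0.264 m), for 0.2 s.
At the end, for the whole second after the job is handed in: The robot still holds the gun (over 3 N on it) at rest with the coupler snapped on the nipple (mouth within 2.5 mm of the seat, gun within 0.12 rad of the nipple's axis), the nose at least 7.5 of its 12 mm into the barrel against the spring, and the carriage within 4 mm of its end on the bumper (all of step 2 and value of joint gun_nose above 0.0075 m and contact force between the fingers and gun above 3 N and linear speed of gun below 0.02 m/s); the arm keeps its last pose, push and grip.
It fails at once if one of the other things on the table (breadboards, loudspeakers, sponge tin, marker, bottle, screwdriver) is moved more than 25 mm (distance of any of breadboard, breadboard2, speaker, speaker2, sponge_tin, marker, soda_bottle, screwdriver from where it was at the start of the episode above 0.025 m).
It also fails if it takes over 64 s, if anything falls off the work surface, if the arm or the gripper's body presses on something with over 40 N, if the wrist force passes 120 N, or if a joint passes its speed limit or range.

## Robot

A 7-joint arm with a two-finger parallel gripper is mounted at the origin on the work surface. World frame = base frame: x ahead of the robot, y to its left, z up, the work surface at z = 0. Lengths are in m, angles in rad, forces in N, time in s.
With the tool pointing down it reaches from about 0.425 to 0.825 m from the base axis. Payload 3.6 kg.
Tool frame: the origin (TCP) lies midway between the tips of the shut fingers; the grasp point (between the pads) lies behind it (env.grip_point_offset is the z of the grasp point in the tool frame, in m); z points along the fingers, y is the line along which they close (so a half turn about z gives the same grasp; the last joint's range is limited). The gripper opens to 93 mm and grips with 3 to 60 N. Pads are 15 mm wide; open, the fingers measure 128 mm over their backs; the gripper's body (75 mm by 188 mm) begins 65 mm behind the grasp point.
Start: joints at [-1.276, 0.615, -0.013, 1.423, 0.008, 1.103, -0.04], TCP at [0.205, 0.617, 0.219] pointing down, gripper open.
Joint ranges: [-3.12, 3.12], [-0.3, 2.06], [-1.34, 1.32], [0.26, 2.42], [-1.36, 4.5], [0.01, 1.98], [-2.84, 2.84]. Speed limits (rad/s): [2.79, 2.79, 3.14, 3.14, 3.14, 3.14, 3.14].

## Interface

Orientations are given as a unit quaternion [w, x, y, z].
In Python, from rig import telemetry, cams, env gives the robot as it stands.
- The arm moves only by the tool carry_out, never from a script. Its argument "increments" is one flat list of numbers, 4 for each row, row after row: the shift along the tool's x, y, z in cm, then the turn about the tool's z in degrees. A call has 1 to 12 rows; each row is the pose to reach, as a shift and turn from the pose commanded when the call began, along the tool's axes at that moment; what a row does not reach only later rows make up. A row lasts 1/10 s, in which the tool goes at most 50 mm and 8.59 degrees, less where a joint would pass 70% of its speed; a pose out of reach is approached as far as the arm can. A call with a gripper value outside its range is refused whole. "gripper" is the finger opening in cm, from 0 to 9.3, set as the call begins (left out, the last holds). The fingers move at their own pace and stop on an object; the grip force is fixed at half the most. Time passes only in rows, so rows that repeat a pose let the fingers close. It gives the time, the measured TCP pose, the force, the opening and the grip force at its end, in the units of the state.
- telemetry.sense(): the state, without advancing time (a new reading comes with each control period).
- cams.read_camera(name): name is "scene" or "top"; returns the picture (400x640x3 uint8, blue, green, red); there is no depth.
- cams.camera_params(name): a dict with "fx", "fy", "cx", "cy" (pixels), "eye" and "rotation" of the camera in the world. Camera axes: x right, y down, z forward; pixel columns grow to the right and rows downward; lengths in m; the calibration is good to about 2 mm. A picture is of the moment at which its call begins. camera_params takes no time and is no camera call.
- env.hand_in(): hands the job in; it is judged then, once.
The state is a dict: "t": time; "joint_pos": joint angles; "joint_velocities": joint speeds; "joint_torque": joint torques, N m; "eef_pos": TCP position; "tcp_rot": TCP orientation; "wrist_force": force on the tool from outside, world axes, zero at the start; "ft_torque": the same for the moment, N m; "finger_gap": opening from 0.0 (shut) to 1.0 (fully open); "finger_force": force on a finger pad.
Only numpy, scipy, OpenCV 4.12 (cv2) and the standard library are available. Lean on these libraries where they do the work, as an engineer would, in place of code of your own. Each camera call takes 0.05 s, during which the arm holds its last target. There are 200 camera calls.

## Working session

There is one attempt and no reset: what is moved stays moved. The work goes in short steps, Python scripts to look and compute and a tool call to move; the robot and the scene stay as the last step left them, time stands still between calls to the robot, and variables do not carry over. Pictures are saved under pics/ and viewed, at most 10 in all, crops included, and the job is handed in when it is done.

Besides the shell and the picture viewer there is one more tool, called after "Call:" as a command line: name --argument value ..., lists and objects as JSON in quotes. carry_out: Moves the arm, as the interface text tells. Its arguments: {"type":"object","properties":{"increments":{"type":"array","items":{"type":"number"}},"gripper":{"type":"number"}},"required":["increments"]}

```bash
mkdir -p pics
python3 - <<'E'
from rig import telemetry,cams,env
import cv2
for n in("scene","top"):
    cv2.imwrite(f"pics/{n}0.png",cams.read_camera(n)); print(n,cams.camera_params(n))
s=telemetry.sense(); print(s, env.grip_point_offset)
E
```

```text
scene {'fx': 365.6181467213536, 'fy': 365.6181467213536, 'cx': 310.3962185937833, 'cy': 203.56494367757685, 'eye': array([1.24418291, 0.07784337, 0.79256643]), 'rotation': array([-0.24953441,  0.61972877,  0.692189  , -0.27302605])}
top {'fx': 463.14285730865817, 'fy': 463.14285730865817, 'cx': 323.72722209611965, 'cy': 210.9851936668981, 'eye': array([ 0.35684096, -0.0058225 ,  1.17184197]), 'rotation': array([ 0.07485446, -0.6943325 ,  0.7132167 , -0.06017582])}
{'t': 0.1, 'joint_pos': array([-1.27651244,  0.61580264, -0.01258329,  1.42470999,  0.00812239,
        1.10338961, -0.0404023 ]), 'joint_velocities': array([ 0.00093612, -0.00263737, -0.00063863, -0.00647996, -0.0002584 ,
       -0.00012005, -0.00046288]), 'joint_torque': array([ 8.79627805e-04, -4.60042405e+01,  2.10292535e-01, -1.66245174e+01,
       -6.11008890e-02,  1.69142248e-02,  8.39539553e-05]), 'eef_pos': array([0.20474425, 0.61617743, 0.2176195 ]), 'tcp_rot': array([-1.47717475e-04,  1.59682357e-01,  9.87167802e-01, -1.11979336e-03]), 'wrist_force': array([-0.37733562, -0.48311551,  0.02744607]), 'ft_torque': array([-0.06903065, -0.04951443,  0.02474255]), 'finger_force': 0.0, 'finger_gap': 1.000466028731595} -0.0188
```

View pics/scene0.png

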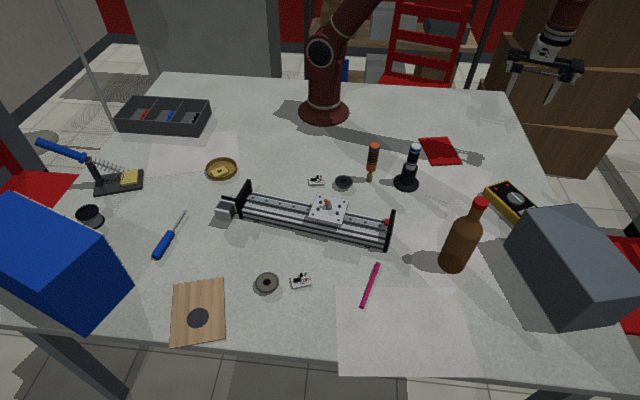

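View pics/top0.png

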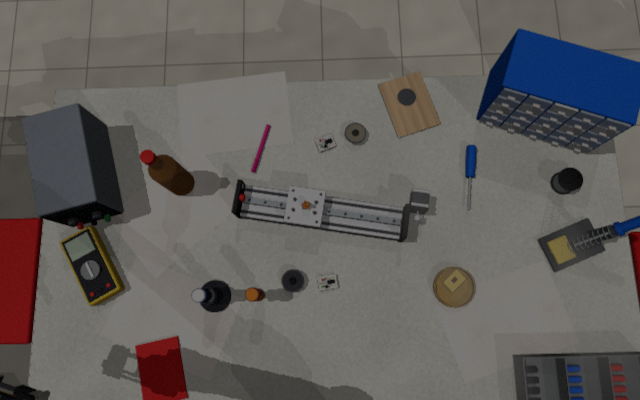

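The scene picture shows the slide running from about (225,208) (motor) to (392,228) (bumper end), the carriage at (328,208), the black-and-silver gun in its holder at (408,170), and the orange look-alike at (373,160). In the top picture the gun and holder are at (205,296), the carriage is at (305,206), and the bumper plate is at (238,198).

```bash
cat > h.py <<'E'
from rig import telemetry,cams,env
import numpy as np,cv2
from scipy.spatial.transform import Rotation as R
def q2R(q): return R.from_quat(np.roll(q,-1)).as_matrix()
def proj(n,p):
    c=cams.camera_params(n); v=(np.atleast_2d(p)-c['eye'])@q2R(c['rotation'])
    return np.c_[c['fx']*v[:,0]/v[:,2]+c['cx'],c['fy']*v[:,1]/v[:,2]+c['cy']]
def ray(n,uv):
    c=cams.camera_params(n); uv=np.atleast_2d(uv)
    return c['eye'],np.c_[(uv[:,0]-c['cx'])/c['fx'],(uv[:,1]-c['cy'])/c['fy'],np.ones(len(uv))]@q2R(c['rotation']).T
def plane(n,uv,z):
    e,d=ray(n,uv); return e+d*((z-e[2])/d[:,2])[:,None]
def crop(n,x,y,w,h,k,f):
    im=cams.read_camera(n)[y:y+h,x:x+w]; cv2.imwrite(f,cv2.resize(im,None,fx=k,fy=k,interpolation=cv2.INTER_CUBIC))
E
python3 - <<'E'
from h import *
print(proj("scene",telemetry.sense()['eef_pos']),proj("top",[[0,0,0],telemetry.sense()['eef_pos']]))
crop("top",190,170,250,150,3.2,"pics/t1.png")
crop("scene",210,130,220,130,3.6,"pics/s1.png")
print(plane("top",[[305,205],[238,198],[405,222]],.08),plane("top",[198,295],.19))
E
```

```text
[[525.69488861  99.57581713]] [[336.63128649 456.06369814]
 [ 23.46672576 386.44379076]]
[[ 0.58456808  0.05908995  0.08      ]
 [ 0.60668754  0.22143887  0.08      ]
 [ 0.53623291 -0.17849734  0.08      ]] [[0.37530479 0.28065792 0.19      ]]
```

View pics/t1.png

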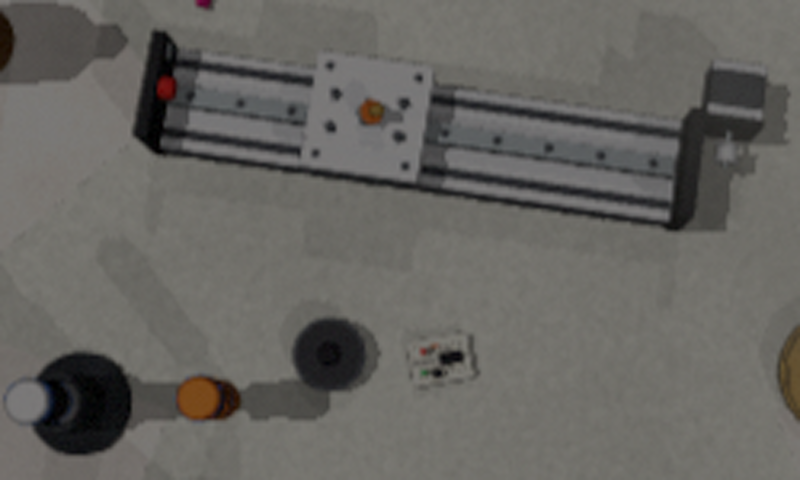

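View pics/s1.png

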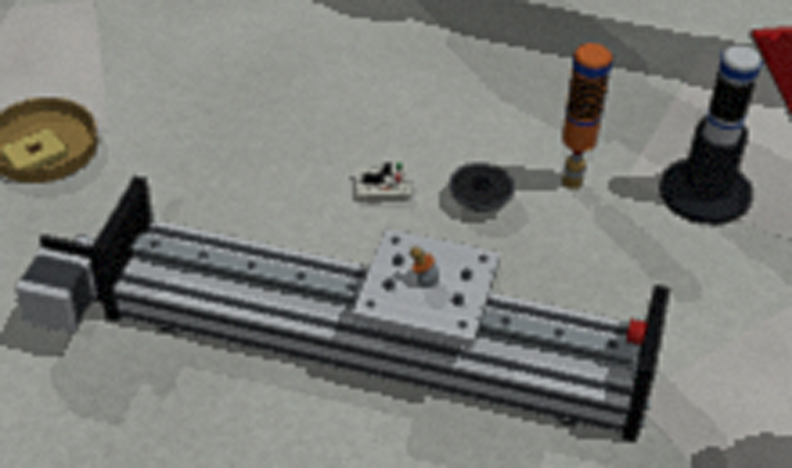

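The top crop shows the carriage plate corners at (318,53), (434,66), (418,182) and (300,165), the gun's top at (27,400), and the holder foot at (82,403). The scene crop shows the plate corners at (390,232), (497,252), (470,337) and (357,310), and the gun's top at (740,56).

Run:
```python
from h import *
from scipy.optimize import least_squares as ls
T=lambda a:np.array(a)/3.2+[190,170]
S=lambda a:np.array(a)/3.6+[210,130]
sg=[(1,1),(1,-1),(-1,-1),(-1,1)]
tc=T([(318,53),(434,66),(418,182),(300,165)]); te=T([(160,152),(672,221)])
sc=S([(470,337),(357,310),(390,232),(497,252)])
def world(p,a):
    c,s=np.cos(p[2]),np.sin(p[2]); a=np.array(a,float); return a@np.array([[c,s,0],[-s,c,0],[0,0,1]])+[p[0],p[1],0]
def f(p):
    C=world(p,[(.045*a,p[3]-.125+.045*b,.08) for a,b in sg]); E=world(p,[(-.04,.2,.04),(-.04,-.2,.04)])
    return np.r_[(proj("top",C)-tc).ravel(),(proj("top",E)-te).ravel(),(proj("scene",C)-sc).ravel()]
r=ls(f,[.56,.02,-.1,.15],x_scale=[.1,.1,.1,.1],loss='soft_l1');p=r.x;print(p,np.round(f(p),1))
np.save("axis.npy",p)
j=p[3]
print("rear",world(p,[[0,j-.17,.074]]),"rear end",world(p,[[0,.268-.17,.074]]))
g=lambda q:np.r_[(proj("top",[[q[0],q[1],.15],[q[0],q[1],.008]])-T([(27,400),(82,403)])).ravel(),(proj("scene",[[q[0],q[1],.15],[q[0],q[1],.008]])-S([(740,57),(706,188)])).ravel()]
r=ls(g,[.37,.28]);print("gun",r.x,np.round(g(r.x),1))
n=.268-.125;u=np.array([0,-.5,.75**.5])
for d in (0,.012,.024,.012+.103,.012+.115,.15):print(d,world(p,[np.array([0,n,.09])+u*d]))
g=lambda q:np.r_[(proj("top",[q])-T([(200,398)])).ravel(),(proj("scene",[q])-S([(592,55)])).ravel()]
r=ls(g,[.37,.2,.14]);print("fake top",r.x,g(r.x))
s=telemetry.sense();print(q2R(s['tcp_rot']))
```

```text
[ 0.57480943  0.02013301 -0.16749827  0.16547473] [-0.2 -0.8  0.1  0.1 -0.2  0.2 -0.5  0.4  0.1 -1.1  0.1 -0.5  1.  -0.3
 -1.5 -0.1 -1.7 -1.9  0.6 -1. ]
rear [[0.57405499 0.01567107 0.074     ]] rear end [[0.59114761 0.11676149 0.074     ]]
gun [0.37653532 0.29107269] [ 0.1 -0.2 -0.6 -0.5 -0.  -0.6 -0.3 -0.7]
0 [[0.59864984 0.16113172 0.09      ]]
0.012 [[0.59764954 0.15521569 0.1003923 ]]
0.024 [[0.59664925 0.14929966 0.11078461]]
0.11499999999999999 [[0.58906366 0.10443643 0.18959292]]
0.127 [[0.58806336 0.0985204  0.19998523]]
0.15 [[0.58614613 0.08718135 0.21990381]]
fake top [0.37463771 0.17533216 0.13786216] [-0.17251975  0.00250408 -0.22626618  0.01168096]
[[-9.49015938e-01  3.15227701e-01 -4.96184019e-04]
 [ 3.15228091e-01  9.49014874e-01 -1.42083915e-03]
 [ 2.29981568e-05 -1.50481014e-03 -9.99998868e-01]]
```

Call:
carry_out --increments '[-4,-3,0,7,-7.6,-6.4,0,14,-11.2,-9.8,0,21,-14.8,-13.2,0,28,-18.4,-16.6,0,35,-22,-20,0,42,-25.6,-23.4,0,49,-29.2,-26.8,0,56,-32.8,-30,0,63,-36.4,-33,0,70,-40,-36,0,77,-43,-39,0,81.2]' --gripper 0

```text
t: 1.4
eef_pos: [0.4912, 0.1092, 0.2188]
tcp_rot: [0.0, 0.765, 0.644, 0.0]
wrist_force: [0.2, -0.3, -0.4]
finger_gap: 0.025
finger_force: 0.0
```

```bash
cat >> h.py <<'E'
def need(p):
    s=telemetry.sense();M=q2R(s['tcp_rot']);print("t",s['t'],"tcp",np.round(s['eef_pos'],4),"shift cm",np.round((np.array(p)-s['eef_pos'])@M*100,2),"yang",np.degrees(np.arctan2(M[1,1],M[0,1])),"tilt",np.round(M[:,2],4))
E
python3 -c "
from h import *
need([.569,-.014,.1]);print(telemetry.sense()['joint_pos'])"
```

```text
t 1.4 tcp [0.4912 0.1092 0.2188] shift cm [-10.82   9.76  11.89] yang -9.824818795120903 tilt [ 1.e-03 -2.e-04 -1.e+00]
[-0.56664729  0.41167139  0.43376128  1.85023848 -0.21191961  0.9241252
 -0.2079291 ]
```

Call:
carry_out --increments '[-3.6,3.2,0,0,-7.2,6.4,0,0,-10.8,9.7,0,0,-10.8,9.7,4,0,-10.8,9.7,8,0,-10.8,9.7,12,0,-10.8,9.7,14.5,0,-10.8,9.7,15.5,0,-10.8,9.7,15.5,0,-10.8,9.7,15.5,0]'

```text
t: 2.4
eef_pos: [0.5688, -0.0117, 0.0648]
tcp_rot: [0.001, 0.764, 0.646, 0.001]
wrist_force: [1.4, -0.2, 1.1]
finger_gap: 0.006
finger_force: 0.0
```

Run:
```python
from h import *
p=np.load("axis.npy")
need([.5911-.0167,.1168-.0986*.1,.064])
s=telemetry.sense();d=s['eef_pos'][:2]-p[:2];c,sn=np.cos(p[2]),np.sin(p[2]);print("axis xy",c*d[0]+sn*d[1],-sn*d[0]+c*d[1],s['wrist_force'])
crop("scene",240,110,200,150,4,"pics/s2.png")
```

```text
t 2.4 tcp [ 0.5688 -0.0117  0.0648] shift cm [11.79 -1.42  0.08] yang -9.578126585815841 tilt [ 2.3e-03 -2.0e-04 -1.0e+00]
axis xy -0.0006350868757645581 -0.032342501759754366 [ 1.3860516  -0.21883625  1.10623227]
```

View pics/s2.png

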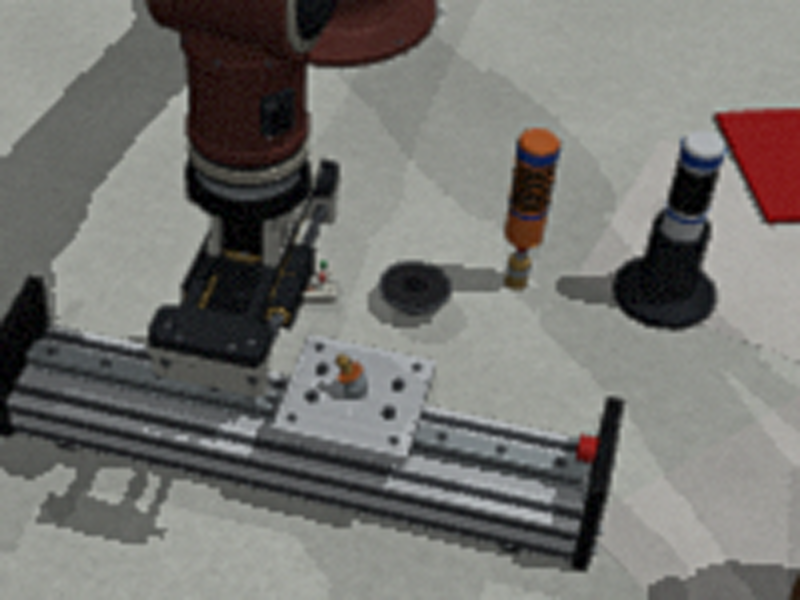

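The shut fingers stand over the rail just behind the carriage plate at about (215,370), and the way to the bumper at (590,447) is clear.

Call:
carry_out --increments '[1.2,0,0,0,2.4,0,0,0,3.6,0,0,0,4.8,0,0,0,6,0,0,0,7.2,0,0,0,8.4,0,0,0,9.4,0,0,0,10.2,0,0,0,10.8,0,0,0,11.2,0,0,0,11.2,0,0,0]'

```text
t: 3.65
eef_pos: [0.5857, 0.1003, 0.0633]
tcp_rot: [-0.001, 0.763, 0.646, -0.0]
wrist_force: [0.2, -0.5, -0.2]
finger_gap: 0.007
finger_force: 0.0
```

Call:
carry_out --increments '[0.2,0,0,0,0.4,0,0,0,0.6,0,0,0,0.6,0,0,0]'

```text
t: 4.05
eef_pos: [0.5864, 0.1052, 0.0633]
tcp_rot: [-0.001, 0.764, 0.646, -0.001]
wrist_force: [-1.2, -0.5, 0.5]
finger_gap: 0.005
finger_force: 1.0
```

Call:
carry_out --increments '[0.2,0,0,0,0.4,0,0,0,0.6,0,0,0]'

```text
t: 4.35
eef_pos: [0.5872, 0.1098, 0.0633]
tcp_rot: [-0.0, 0.764, 0.646, -0.002]
wrist_force: [-3.3, -5.7, -0.0]
finger_gap: 0.006
finger_force: 3.2
```

Run:
```python
from h import *
crop("scene",240,110,200,150,4,"pics/s3.png");print(telemetry.sense()['wrist_force'])
```

```text
[-3.06629854 -4.27387611 -0.55527989]
```

View pics/s3.png

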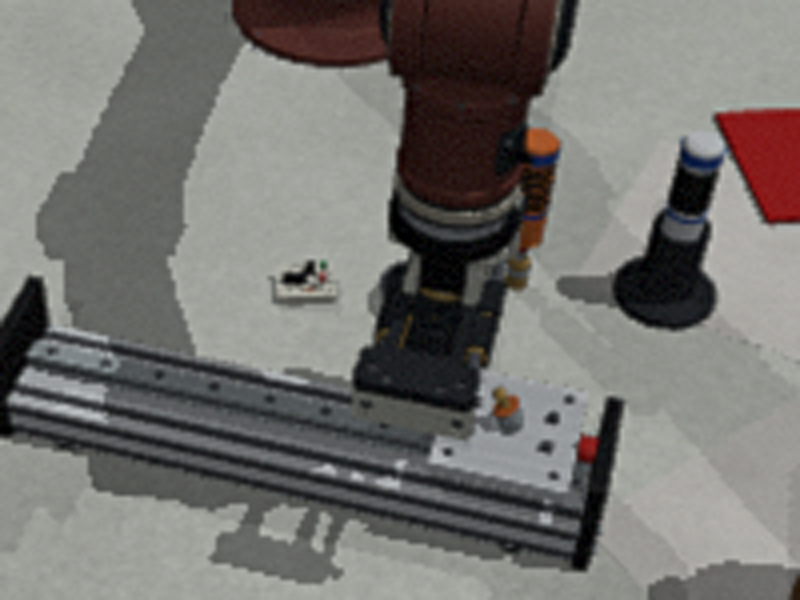

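The plate's right edge at (582,460) is at the red bumper at (590,448) or very nearly; I'll push a bit more to see the force rise.

Call:
carry_out --increments '[0.2,0,0,0,0.4,0,0,0,0.6,0,0,0,0.6,0,0,0,0.6,0,0,0]'

```text
t: 4.9
eef_pos: [0.5872, 0.1098, 0.0634]
tcp_rot: [0.002, 0.765, 0.644, -0.005]
wrist_force: [-5.1, -10.6, 2.9]
finger_gap: 0.006
finger_force: 5.7
```

Call:
carry_out --increments '[-2,0,0,0,-4,0,0,0,-4,0,-4,0,-4,0,-9,0,-4,0,-14,0,-4,0,-17,0,-4,0,-17,0]'

```text
t: 5.6
eef_pos: [0.587, 0.0788, 0.2397]
tcp_rot: [0.003, 0.763, 0.646, 0.007]
wrist_force: [-0.7, -0.1, -0.1]
finger_gap: 0.004
finger_force: 0.0
```

Run:
```python
from h import *
need([.3765,.2911,.22])
```

```text
t 5.6 tcp [0.587  0.0788 0.2397] shift cm [ 17.46 -24.29   1.75] yang -9.486632935850903 tilt [ 0.0142  0.0037 -0.9999]
```

Call:
carry_out --increments '[2.2,-3,0,0,4.4,-6,0,0,6.6,-9,0,0,8.8,-12,0,0,11,-15.2,0,0,13.2,-18.4,0,0,15.4,-21.4,0,0,16.8,-23.4,0,0,17.4,-24.3,0,0,17.4,-24.3,0,0,17.4,-24.3,0,0]' --gripper 9.3

```text
t: 6.7
eef_pos: [0.373, 0.2886, 0.2336]
tcp_rot: [0.0, 0.764, 0.645, 0.0]
wrist_force: [-0.0, -0.5, -0.5]
finger_gap: 0.904
finger_force: 0.0
```

Run:
```python
from h import *
need([.3765,.2911,.105]);print(telemetry.sense()['joint_pos'],telemetry.sense()['finger_gap'])
```

```text
t 6.7 tcp [0.373  0.2886 0.2336] shift cm [ 0.31  0.29 12.86] yang -9.654239284264463 tilt [ 1.e-03 -3.e-04 -1.e+00]
[-1.03775641  0.34510273  0.45189843  1.90718565 -0.18438067  0.92918923
 -0.66671587] 0.9040165670980924
```

Call:
carry_out --increments '[0.3,0.3,0,0,0.3,0.3,4,0,0.3,0.3,8,0,0.3,0.3,11,0,0.3,0.3,12.5,0,0.3,0.3,12.9,0,0.3,0.3,12.9,0,0.3,0.3,12.9,0]'

```text
t: 7.5
eef_pos: [0.3768, 0.2918, 0.1055]
tcp_rot: [0.0, 0.764, 0.645, 0.001]
wrist_force: [-0.0, -0.0, 0.0]
finger_gap: 0.994
finger_force: 0.0
```

Call:
carry_out --increments '[0,0,0,0,0,0,0,0,0,0,0,0,0,0,0,0,0,0,0,0,0,0,0,0,0,0,0,0,0,0,0,0]' --gripper 1.5

```text
t: 8.3
eef_pos: [0.3755, 0.2917, 0.1046]
tcp_rot: [0.0, 0.764, 0.646, -0.0]
wrist_force: [-0.5, -0.4, -0.3]
finger_gap: 0.361
finger_force: 0.0
```

Call:
carry_out --increments '[0,0,0,0,0,0,0,0,0,0,0,0,0,0,0,0,0,0,0,0,0,0,0,0]' --gripper 0

```text
t: 8.9
eef_pos: [0.3757, 0.2917, 0.1046]
tcp_rot: [0.0, 0.764, 0.646, 0.0]
wrist_force: [1.2, -0.5, -0.9]
finger_gap: 0.322
finger_force: 30.0
```

Call:
carry_out --increments '[0,0,-1,0,0,0,-2.2,0,0,0,-3.6,0,0,0,-5,0,0,0,-5.4,0,0,0,-5.4,0,0,0,-5.4,0]'

```text
t: 9.6
eef_pos: [0.3747, 0.2914, 0.1582]
tcp_rot: [-0.0, 0.764, 0.646, -0.001]
wrist_force: [0.7, 0.1, -2.1]
finger_gap: 0.321
finger_force: 30.0
```

Run:
```python
from h import *
need([.3765,.2911,.105]);s=telemetry.sense();print(s['finger_gap']*93,s['wrist_force'])
c=cams.read_camera("scene")[110:210,350:470];t=cams.read_camera("top")[240:340,150:270]
cv2.imwrite("pics/g1.png",cv2.resize(np.hstack([c,t]),None,fx=3.3,fy=3.3,interpolation=cv2.INTER_CUBIC))
```

```text
t 9.6 tcp [0.3747 0.2914 0.1582] shift cm [0.   0.19 5.32] yang -9.56386339789946 tilt [-1.5e-03 -8.0e-04 -1.0e+00]
29.824344814420392 [ 0.70645081  0.12866138 -2.07448485]
```

View pics/g1.png

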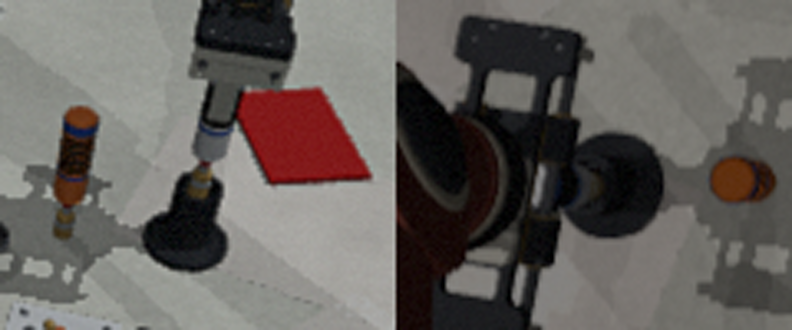

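The left half shows the gun lifted in the fingers with the coupler (200,180) still inside the pot's mouth. The right half shows the orange look-alike (740,180) well clear. Now I'll tilt the gun against the rim.

Call:
carry_out --increments '[-0.7,0,0.1,0,-1.2,0,0.2,0,-1.8,0,0.2,0,-2.5,0,0.2,0,-3.1,0,0.3,0,-3.7,0,0.4,0,-4.3,0,0.5,0,-4.9,0,0.7,0,-5.4,0,0.9,0,-6.0,0,1.1,0,-6.0,0,1.1,0]'

```text
t: 10.8
eef_pos: [0.3649, 0.2309, 0.1472]
tcp_rot: [0.0, 0.764, 0.645, -0.001]
wrist_force: [0.2, 1.9, -0.6]
finger_gap: 0.317
finger_force: 30.0
```

Run:
```python
from h import *
s=telemetry.sense();G=s['eef_pos']+q2R(s['tcp_rot'])@[0,0,-.0188];print(G,s['wrist_force'],s['finger_force'],s['finger_gap'])
crop("scene",360,90,120,100,6,"pics/g2.png")
```

```text
[0.36496033 0.2309262  0.16599805] [ 0.22945867  1.91638745 -0.64391796] 30.001599490642548 0.3167968652738761
```

View pics/g2.png

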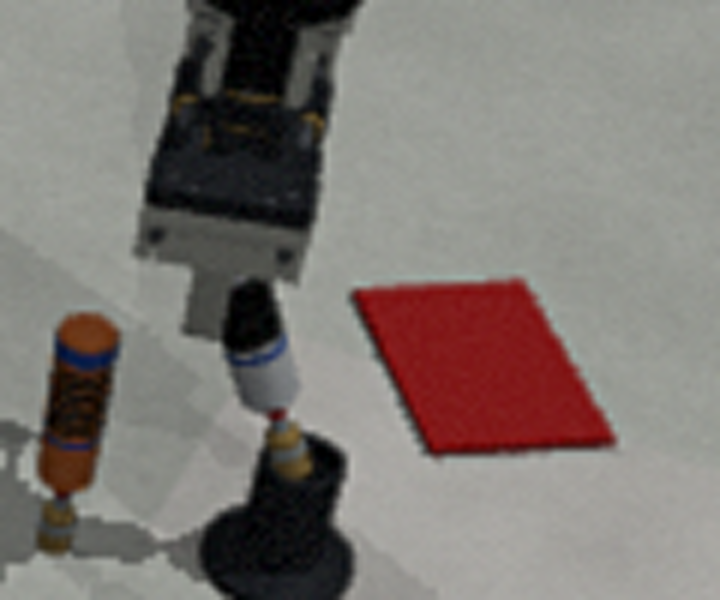

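The gun leans in the fingers with its top towards −y. The barrel runs from about (250,300) to (275,408), and the coupler goes into the pot at (293,465).

Run:
```python
from h import *
s=telemetry.sense();M=q2R(s['tcp_rot']);G=s['eef_pos']+M@[0,0,-.0188]
for th in (24,27,30,33,36):
    t=np.radians(th);u=-np.sin(t)*M[:,0]-np.cos(t)*M[:,2]
    print(th,np.round((proj("scene",[G+u*(z-.115) for z in(.086,.052,.048,.02,0)])-[360,90])*6).tolist(),(G-.115*u)[2])
```

```text
24 [[226.0, 329.0], [243.0, 385.0], [245.0, 391.0], [258.0, 435.0], [267.0, 466.0]] 0.06096962402604732
27 [[229.0, 329.0], [250.0, 383.0], [252.0, 390.0], [268.0, 433.0], [279.0, 464.0]] 0.06355215832445328
30 [[232.0, 328.0], [256.0, 382.0], [259.0, 388.0], [278.0, 431.0], [291.0, 461.0]] 0.06641579203887311
33 [[235.0, 327.0], [263.0, 380.0], [266.0, 386.0], [287.0, 429.0], [302.0, 458.0]] 0.06955267614834436
36 [[238.0, 326.0], [269.0, 378.0], [272.0, 384.0], [297.0, 426.0], [314.0, 455.0]] 0.07295421267156509
```

Call:
carry_out --increments '[-0.2,0,0.1,0,-0.4,0,0.2,0,-0.6,0,0.35,0,-0.6,0,0.35,0,-0.6,0,0.35,0]'

```text
t: 11.35
eef_pos: [0.3644, 0.2267, 0.1441]
tcp_rot: [-0.0, 0.764, 0.646, -0.0]
wrist_force: [0.5, 2.1, -1.3]
finger_gap: 0.313
finger_force: 30.0
```

Call:
carry_out --increments '[0,0,-2,0,0,0,-4,0,0,0,-7,0,0,0,-10,0,0,0,-12,0,0,0,-12,0,0,0,-12,0,0,0,-12,0]'

```text
t: 12.15
eef_pos: [0.363, 0.2257, 0.2624]
tcp_rot: [-0.0, 0.764, 0.646, -0.002]
wrist_force: [0.3, 1.0, -2.6]
finger_gap: 0.313
finger_force: 30.0
```

Run:
```python
from h import *
s=telemetry.sense();M=q2R(s['tcp_rot']);G=s['eef_pos']+M@[0,0,-.0188];print(G,s['wrist_force'])
u0=(proj("scene",G)[0]-[45,25]).astype(int);print(u0)
crop("scene",u0[0],u0[1],100,75,8,"pics/g3.png")
for th in (24,27,30,33,36):
    t=np.radians(th);u=-np.sin(t)*M[:,0]-np.cos(t)*M[:,2]
    print(th,np.round((proj("scene",[G+u*(z-.115) for z in(.086,.052,.048,.02,0)])-u0)*8).tolist(),(G-.115*u)[2])
```

```text
[0.3631133  0.22576424 0.28123857] [ 0.30764355  1.04443067 -2.56418523]
[355  75]
24 [[386.0, 278.0], [409.0, 364.0], [412.0, 373.0], [430.0, 441.0], [443.0, 488.0]] 0.17601398362775295
27 [[390.0, 277.0], [419.0, 362.0], [422.0, 371.0], [444.0, 438.0], [460.0, 484.0]] 0.17858640397618974
30 [[395.0, 276.0], [428.0, 359.0], [432.0, 369.0], [458.0, 434.0], [477.0, 480.0]] 0.18144018677829948
33 [[399.0, 274.0], [438.0, 356.0], [442.0, 365.0], [472.0, 430.0], [494.0, 475.0]] 0.18456751001378563
36 [[404.0, 273.0], [447.0, 353.0], [452.0, 362.0], [486.0, 425.0], [510.0, 470.0]] 0.18795980190703726
```

View pics/g3.png

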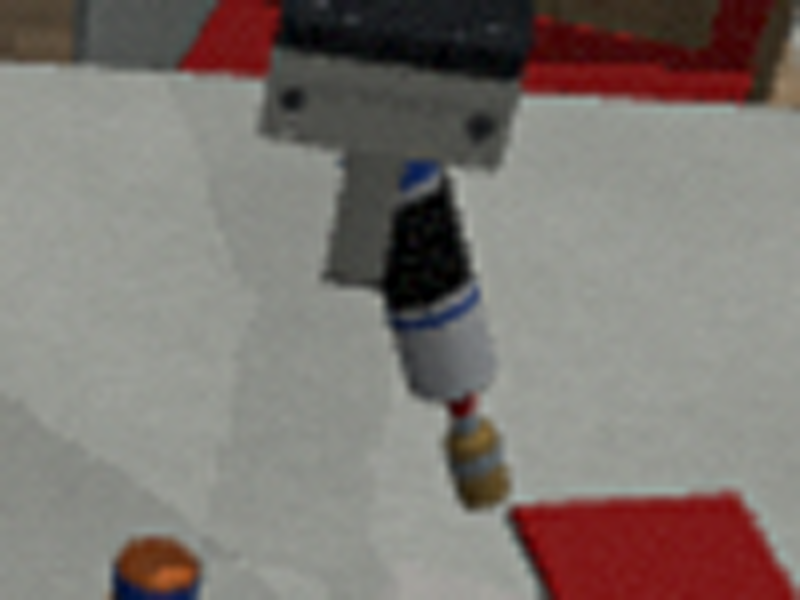

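The gun is held near its top. The coupler's mouth is at (485,502) and the barrel bottom at (452,390), a slope that fits only about 24° of lean, pivoting near the gun's top rather than at the grip centre. I'll go back into the pot and lean it some 7° more.

Call:
carry_out --increments '[0.3,0,4,0,0.3,0,8,0,0.3,0,10.5,0,0.3,0,11.8,0,-0.3,0,12.1,0,-0.8,0,12.3,0,-1.3,0,12.6,0,-1.7,0,12.8,0,-1.7,0,12.8,0,-1.7,0,12.8,0]'

```text
t: 13.2
eef_pos: [0.3619, 0.2096, 0.1366]
tcp_rot: [0.0, 0.764, 0.645, 0.0]
wrist_force: [-0.3, 0.8, -0.0]
finger_gap: 0.319
finger_force: 30.0
```

Call:
carry_out --increments '[0,0,-2,0,0,0,-4,0,0,0,-7,0,0,0,-10,0,0,0,-12,0,0,0,-12,0,0,0,-12,0]'

```text
t: 13.9
eef_pos: [0.3607, 0.2091, 0.2554]
tcp_rot: [-0.0, 0.764, 0.646, -0.001]
wrist_force: [-0.5, 0.1, -2.6]
finger_gap: 0.318
finger_force: 30.0
```

Run:
```python
from h import *
s=telemetry.sense();M=q2R(s['tcp_rot']);G=s['eef_pos']+M@[0,0,-.0188];print(G,s['wrist_force'],s['finger_gap'])
a=cams.read_camera("scene");b=cams.read_camera("top")
print(proj("top",G),proj("scene",G))
cv2.imwrite("pics/full_s.png",a);cv2.imwrite("pics/full_t.png",b)
u0=(proj("scene",G)[0]-[20,20]).astype(int);v0=(proj("top",G-[0,0,.05])[0]-[35,30]).astype(int);print(u0,v0)
c=a[u0[1]:u0[1]+60,u0[0]:u0[0]+60];d=b[v0[1]:v0[1]+60,v0[0]:v0[0]+40]
cv2.imwrite("pics/g4.png",cv2.resize(np.hstack([c,d]),None,fx=8,fy=8,interpolation=cv2.INTER_CUBIC))
for z in (.048,0):
  for th in (24,27,30,33,36):
    t=np.radians(th);u=-np.sin(t)*M[:,0]-np.cos(t)*M[:,2]; P=G-M[:,2]*.027
    print(th,np.round((proj("scene",[P+u*(z-.142) for z in(.086,.048,.0)])-u0)*8).tolist(),np.round((proj("top",[P+u*(z-.142) for z in(.086,.048,.0)])-v0)*8+[480,0]).tolist(),P+u*-.142)
```

```text
[0.36072758 0.20914804 0.27420904] [-0.53654969  0.07888631 -2.55840742] 0.3183011245834338
[[222.22638504 301.28234048]] [[393.82495402 101.79706963]]
[373  81] [193 271]
24 [[222.0, 240.0], [248.0, 335.0], [280.0, 449.0]] [[647.0, 229.0], [622.0, 221.0], [594.0, 211.0]] [0.37014068 0.26597213 0.17139683]
27 [[231.0, 238.0], [262.0, 332.0], [301.0, 445.0]] [[635.0, 227.0], [603.0, 218.0], [566.0, 207.0]] [0.37126178 0.27259286 0.17458701]
30 [[239.0, 236.0], [277.0, 328.0], [322.0, 440.0]] [[623.0, 226.0], [584.0, 216.0], [539.0, 204.0]] [0.37235413 0.27903978 0.17812425]
33 [[248.0, 233.0], [290.0, 324.0], [342.0, 434.0]] [[611.0, 224.0], [565.0, 213.0], [511.0, 200.0]] [0.37341475 0.28529523 0.18199886]
36 [[256.0, 230.0], [304.0, 319.0], [363.0, 427.0]] [[600.0, 223.0], [546.0, 211.0], [484.0, 197.0]] [0.37444073 0.29134205 0.18620022]
24 [[222.0, 240.0], [248.0, 335.0], [280.0, 449.0]] [[647.0, 229.0], [622.0, 221.0], [594.0, 211.0]] [0.37014068 0.26597213 0.17139683]
27 [[231.0, 238.0], [262.0, 332.0], [301.0, 445.0]] [[635.0, 227.0], [603.0, 218.0], [566.0, 207.0]] [0.37126178 0.27259286 0.17458701]
30 [[239.0, 236.0], [277.0, 328.0], [322.0, 440.0]] [[623.0, 226.0], [584.0, 216.0], [539.0, 204.0]] [0.37235413 0.27903978 0.17812425]
33 [[248.0, 233.0], [290.0, 324.0], [342.0, 434.0]] [[611.0, 224.0], [565.0, 213.0], [511.0, 200.0]] [0.37341475 0.28529523 0.18199886]
36 [[256.0, 230.0], [304.0, 319.0], [363.0, 427.0]] [[600.0, 223.0], [546.0, 211.0], [484.0, 197.0]] [0.37444073 0.29134205 0.18620022]
```

View pics/g4.png

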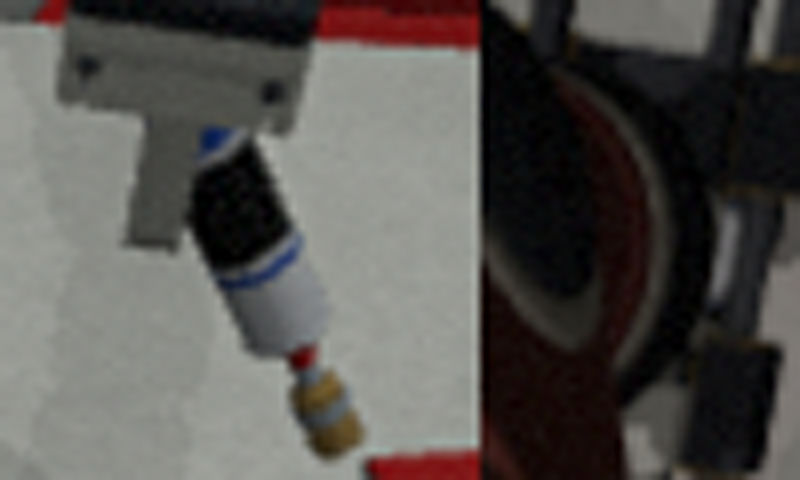

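The gun now leans more: barrel bottom centre is at (288,338), mouth centre at (339,443), and the lower blue ring at (260,262), all in the left half.

```bash
cat >> h.py <<'E'
def gunplane(uv,G,M):
    e,d=ray("scene",uv);n=M[:,1]; return e+d*(((G-e)@n)/(d@n))[:,None]
E
python3 - <<'E'
from h import *
s=telemetry.sense();M=q2R(s['tcp_rot']);G=s['eef_pos']+M@[0,0,-.0188]
uv=np.array([[258,258],[288,338],[339,443]])/8+[373,81]
W=gunplane(uv,G,M);L=(W-s['eef_pos'])@M;print("tool frame mm",L*1000)
d=L[0]-L[2];print("tilt",np.degrees(np.arctan2(-d[0],-d[2])),np.linalg.norm(L[1]-L[2]));d=L[1]-L[2];print(np.degrees(np.arctan2(-d[0],-d[2])))
# nipple at bumper: axis fit
p=np.load("axis.npy");c,sn=np.cos(p[2]),np.sin(p[2])
tip=np.array([0,.143-.012,.09+.024*.866]);w=lambda a:np.array([c*a[0]-sn*a[1]+p[0],sn*a[0]+c*a[1]+p[1],a[2]])
m=L[2]/1000; print("tip",w(tip),proj("scene",w(tip)),proj("top",w(tip)))
for k in(.03,):
    tgt=w(tip+k*np.array([0,-.5,.866])); tcp=tgt-M@m; print(k,tgt,tcp); need(tcp)
E
```

```text
tool frame mm [[3.58362914e+01 2.32107770e-13 9.23531983e+00]
 [5.17193819e+01 8.16797306e-14 3.80832884e+01]
 [7.73382204e+01 3.09903487e-13 7.67937449e+01]]
tilt 31.562891599244303 0.046420085475926444
33.49685692348951
tip [0.59664925 0.14929966 0.110784  ] [[363.58208673 206.37199379]] [[265.80797365 198.42981551]]
0.03 [0.5941485  0.13450958 0.136764  ] [0.5941359  0.13443352 0.13684103]
t 14.0 tcp [0.3603 0.209  0.2546] shift cm [-3.43 24.33 11.72] yang -9.574465148153818 tilt [-0.0033 -0.0026 -1.    ]
```

Call:
carry_out --increments '[-1.4,3,0,0,-2.8,6,0,0,-4.2,9,0,0,-5.6,12,0,0,-7,15,0,0,-8.4,18,0,0,-9.6,21,0,0,-10.7,23.3,0,0,-11.2,24.3,0.5,0,-11.2,24.3,1.5,0,-11.2,24.3,2.0,0,-11.2,24.3,2.0,0]'

```text
t: 15.2
eef_pos: [0.5804, 0.0608, 0.2342]
tcp_rot: [-0.002, 0.763, 0.646, -0.002]
wrist_force: [0.1, -0.3, -2.8]
finger_gap: 0.315
finger_force: 30.0
```

Run:
```python
from h import *
s=telemetry.sense();print(s['eef_pos'])
a=cams.read_camera("scene")[145:225,325:405];b=cams.read_camera("top")[165:245,225:305]
cv2.imwrite("pics/n1.png",cv2.resize(np.hstack([a,b]),None,fx=5,fy=5,interpolation=cv2.INTER_CUBIC))
need([.5812,.0583,.2136])
```

```text
[0.58040723 0.06079029 0.23423604]
t 15.3 tcp [0.5817 0.0604 0.2359] shift cm [-0.21 -0.02  2.23] yang -9.465587095532037 tilt [-1.2e-03  7.0e-04 -1.0e+00]
```

View pics/n1.png

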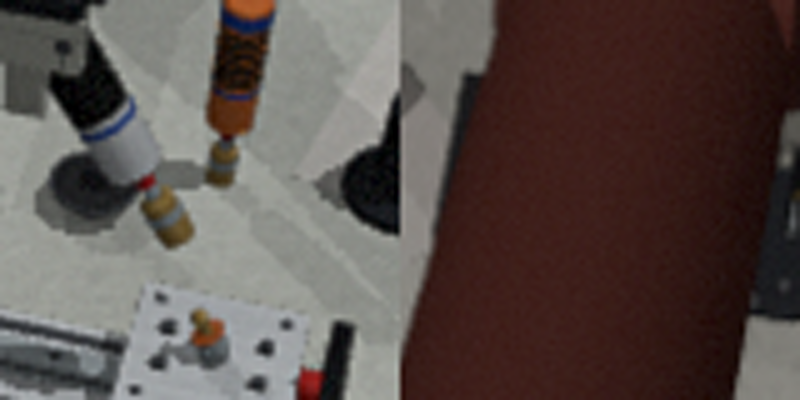

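The left half shows the coupler's mouth at about (180,240), just above and behind the nipple, whose tip is at (196,312). The right half is blocked by the arm. That makes 11 pictures viewed, one over the limit of 10, so from here I'll work by numbers and force only.

Run:
```python
from h import *
s=telemetry.sense();M=q2R(s['tcp_rot']);G=s['eef_pos']+M@[0,0,-.0188]
uv=np.array([[148,176],[180,238],[196,312]])/5+[325,145]
W=gunplane(uv,G,M);L=(W-s['eef_pos'])@M;print("tool mm",L*1000,W)
d=L[0]-L[1];print("tilt",np.degrees(np.arctan2(-d[0],-d[2])))
tip=np.array([.59665,.1493,.1108]);print("tip model in tool",(tip-s['eef_pos'])@M*1000)
```

```text
tool mm [[5.88796899e+01 9.41223614e-14 4.22836556e+01]
 [7.84157520e+01 2.78523436e-15 7.89912816e+01]
 [9.20779061e+01 5.96169474e-14 1.28704597e+02]] [[0.5913821  0.11845991 0.19366544]
 [0.59455146 0.13775715 0.15696832]
 [0.59673943 0.15127009 0.10726237]]
tilt 28.02222852612023
tip model in tool [ 90.12183144   0.23122067 125.16561382]
```

Call:
carry_out --increments '[0.6,0,1,0,0.6,0,2.2,0,0.6,0,3.1,0,0.6,0,3.4,0,0.6,0,3.4,0,0.6,0,3.4,0,0.6,0,3.4,0]'

```text
t: 16.0
eef_pos: [0.584, 0.0647, 0.2026]
tcp_rot: [0.0, 0.764, 0.645, 0.0]
wrist_force: [-0.5, 0.0, -2.8]
finger_gap: 0.31
finger_force: 30.0
```

Run:
```python
from h import *
im=cams.read_camera("scene");s=telemetry.sense();M=q2R(s['tcp_rot']);t=s['eef_pos']
print(t,s['wrist_force'])
h=cv2.cvtColor(im,cv2.COLOR_BGR2HSV)
tip=np.array([.59665,.1493,.1108]);m=t+M@[.078,0,.078]
pm=proj("scene",m)[0];pt=proj("scene",tip)[0];print(pm,pt,(tip-t)@M*1000)
# brassy pixels map
x0,y0=335,165
sub=h[y0:225,x0:390]
for r in range(0,60):
    print(y0+r,"".join('o' if (q[0]<13 and q[1]>150 and q[2]>100) else 'r' if ((q[0]<6 or q[0]>172) and q[1]>130) else 'b' if(10<q[0]<30 and q[1]>85) else '#' if q[2]<50 else 'w' if q[2]>150 else '.' for q in sub[r].astype(int)))
```

```text
[0.58402501 0.06471442 0.20264313] [ 0.27507831 -0.35575789 -3.64167439]
[361.14741079 202.50510993] [363.58292615 206.36794605] [85.49081559 -1.74223156 91.85616821]
165 ........##.wwwwwwwwww..wwww.....bbb......b.............
166 ..##....##..wwwwwwwww.wwwwwww..bbbbbbbboo..............
167 ..###...###.wwwwwwwwwwwwwwwwwwwbbbbbbbbb...............
168 ...##...####.wwwwwwww..wwwwwwwwbbb..bbbb...............
169 ........####.wwwwwwwwwwwwwwwwww.bb.bbbbbb..............
170 ........#####.wwwww.wwwwwwwwwww.b.bbbbb................
171 .......#####b#.wwwww.wwwwwwwwwww....bbb...............w
172 .###...#######.wwwwwwwwwwwwwwwwww..r.................ww
173 ###############.wwwwwwwwwwwwwww......w...............ww
174 ###############.wwwwwwwwwwwwwwww.b..................www
175 ..#############..wwwwwwwwwwwwww.bbbbb.ww............www
176 .w#############......wwwwwwwwww..bbbb.www..........wwww
177 ..############...............ww..bbb..wwww.........ww..
178 ..############........................wwwww.......wwwww
179 .#########r#...................bbb....wwwwww......wwww.
180 .##########..................
[... 1966 characters left out ...]
...wwwww.www..ooo....wwwwww...wwwwww.www
214 ...w.w....#####...wwww..............wwwww.##.wwwwwwwww.
215 .....w..w.........www...............wwwww..#.wwwwwwwww.
216 ##.............wwwww....w...........wwwwwww..wwwww.www.
217 ...............wwww..#..ww..........wwwwwwwwwwwwwwwwww.
218 ..............wwwwww.#..wwwwww......wwwwwwwwwwwwww...w.
219 #.............wwwwwwwwwwwwwwwwww.www.wwwwwwwwwwwwwroorr
220 ..###.........wwwwwwwwwwwwwwwwwwwwwww.ww....wwwww.oooor
221 ......####....wwwwwwwwwwwwwwwwwwwwwwww...#..wwww..oooor
222 ...........#.ww....wwwwwwwwwwwwwwwwwww...#..wwwww.oooor
223 .............www...wwwwwwwwwwwwwwww.wwwww...wwwww.roorr
224 .............wwwwwwwwwwwwwwwwwwwwwwwwwwwwwwwwwwww.rrrr#
```

Call:
carry_out --increments '[0.2,-0.15,0,0,0.3,-0.15,0.2,0,0.5,-0.15,0.5,0,0.7,-0.15,0.85,0,0.9,-0.15,1.2,0,1.05,-0.15,1.5,0,1.2,-0.15,1.75,0,1.2,-0.15,1.75,0,1.2,-0.15,1.75,0]'

```text
t: 16.95
eef_pos: [0.5843, 0.0769, 0.1847]
tcp_rot: [0.0, 0.764, 0.646, 0.0]
wrist_force: [0.7, 0.7, -2.2]
finger_gap: 0.314
finger_force: 30.0
```

```bash
cat >> h.py <<'E'
def stat():
    s=telemetry.sense();M=q2R(s['tcp_rot']);t=s['eef_pos']
    print(s['t'],np.round(t,4),"tip in tool mm",np.round((np.array([.59665,.1493,.1108])-t)@M*1000,1),"F tool",np.round(s['wrist_force']@M,1),"gap",s['finger_gap'],s['finger_force'])
def asc(x0,x1,y0,y1):
    h=cv2.cvtColor(cams.read_camera("scene"),cv2.COLOR_BGR2HSV)[y0:y1,x0:x1].astype(int)
    for r,row in enumerate(h): print(y0+r,"".join('o' if (q[0]<13 and q[1]>150 and q[2]>100) else 'r' if ((q[0]<6 or q[0]>172) and q[1]>130) else 'b' if(10<q[0]<30 and q[1]>85) else '#' if q[2]<50 else 'w' if q[2]>150 else '.' for q in row))
E
python3 -c "
from h import *
stat();asc(335,390,170,222)"
```

```text
16.95 [0.5843 0.0769 0.1847] tip in tool mm [73.5  0.1 73.9] F tool [0.9 0.6 2.2] gap 0.313552663209293 30.00092715024948
170 ...............wwwwwwwww.wwwwww.....bbbb...............
171 ...............wwww.wwww.wwwwwww...b.ob...............w
172 ..............#.wwwww....wwwwwwww..r.................ww
173 ..............##.wwwwww.wwwwwwww.....w...............ww
174 .......###...###.wwwww..wwwwwwww.b....w..............ww
175 ........##...####.ww.w.wwwwwwww.bbbbb.ww............www
176 .............#####...wwwwwwwwww..bbbb.www..........wwww
177 .............#####...........ww..bbb..wwww........wwwww
178 .............######...................wwwww........wwww
179 .....####...########............bb....wwwwww......wwww.
180 .....###############............bbbb.wwwwwwww......ww..
181 .....###############............bbbb.wwwwwwwww.........
182 .....##############...........ww........wwwwww.........
183 .....##############....wwwwwwwwwww......wwwwwwww.......
184 .....#############.....wwwwwwwwwwww.......wwwwwww......
185 .....############.......wwwwwwwwwwww......wwwwwww......
186 ....##########
[... 1441 characters left out ...]
w.wwww..#..ww.bbbbo.wwwwwwwwwww...wwwwww
211 ......wwwww....w....ww.#..ww.bbbbo.wwwwwwwwwwwwwwww.www
212 .........................wwwbboooo..wwwwwww.wwwwwwwwwww
213 ww.........#..............w..oooo...wwwwww...wwwwww.www
214 .....w....#####.....................wwwww.##.wwwwwwwww.
215 ##......w....#......................wwwww..#.wwwwwwwww.
216 ##.............wwwww................wwwwwww..wwwww.www.
217 ...............wwww..#..ww..........wwwwwwwwwwwwwwwwww.
218 ..............wwwwww.#..wwwwww......wwwwwwwwwwwwww.....
219 #.............wwwwwwww.wwwwwwww.wwww..wwwwwwwwwwwwooorr
220 ..###.........wwwwwwwwwwwwwwwwwwwwwwwwww....wwwww.oooor
221 ......####....wwwwwwwwwwwwwwwwwww.www....#..wwww..oooor
```

Call:
carry_out --increments '[0.15,0,0.25,0,0.3,0,0.5,0,0.4,0,0.7,0,0.5,0,0.87,0,0.5,0,0.87,0]'

```text
t: 17.5
eef_pos: [0.5857, 0.0808, 0.1765]
tcp_rot: [0.001, 0.764, 0.645, 0.0]
wrist_force: [0.4, -2.4, 1.9]
finger_gap: 0.314
finger_force: 30.0
```

```bash
python3 -c "
from h import *
stat();asc(345,380,190,216)"
```

```text
17.5 [0.5857 0.0808 0.1765] tip in tool mm [69.4 -0.8 65.6] F tool [-2.3  0.8 -1.9] gap 0.31379033444540516 30.02695530653
190 ..###...........wwwwwwwwwwwwww.....
191 .................wwwwwwwwwwwww.....
192 ..................wwwwwwwwwwwww....
193 ..................wwwwwwwwwwwwww...
194 ..................wwwwwwwwwwwwwww..
195 ...................wwwwwwwwwwwwwww.
196 ..................wwwwwwwwwwwwwwwww
197 w..ww............wwwwwwwwwwwwwwwwww
198 .................wwwwwwwwwwwwwwwwww
199 .................wwwwwwwwwwwwwwwwww
200 ...............rr.wwwwwwwwwwwwwwwww
201 ......w.......rr....wwwwwwwwwwwwwww
202 wwwww....wwwww....bb.wwwwwwwwwwwwww
203 wwwwww...ww..w....bbb.wwwwwwwwwwwww
204 wwwwwww.ww....bbbbbbb.wwww.wwwwwwww
205 wwwwwww.www....bbbbb...wwwwwwww.www
206 wwwwwww.wwwwww.bbbb.....wwwwwwwwwww
207 wwwwwww.wwwwwww.......b.wwwwwwwwwww
208 wwwwwwwwwwwww........bbb.wwwwwwwwww
209 wwwwww.wwwww.......bbbbb.wwwwwwwwww
210 wwwwww.wwww..#..w.bbbbbb.wwwwwwwwww
211 w....www..ww.#..w.bbbbbb.wwwwwwwwww
212 ...............www.bbbbo..wwwwwww.w
213 .#.................boo....wwwwww...
214 ####......................wwwww.##.
215 ...#.w....................wwwww..#.
```

Call:
carry_out --increments '[0.15,0,0.25,0,0.3,0,0.52,0,0.4,0,0.7,0,0.4,0,0.7,0]'

```text
t: 17.95
eef_pos: [0.5864, 0.0838, 0.1699]
tcp_rot: [0.002, 0.764, 0.645, -0.0]
wrist_force: [-0.3, -6.0, 7.3]
finger_gap: 0.315
finger_force: 30.0
```

```bash
python3 -c "
from h import *
stat();asc(345,380,190,216)"
```

```text
17.95 [0.5864 0.0838 0.1699] tip in tool mm [66.4 -1.  59. ] F tool [-6.   0.7 -7.2] gap 0.3146575062643426 30.02751588821411
190 .##r######......wwwwwwwwwwwwww.....
191 ..######.........wwwwwwwwwwwww.....
192 ...###...........wwwwwwwwwwwwww....
193 ..................wwwwwwwwwwwwww...
194 ...................wwwwwwwwwwwwww..
195 ...................wwwwwwwwwwwwwww.
196 ..w................wwwwwwwwwwwwwwww
197 ...ww..............wwwwwwwwwwwwwwww
198 ...w...............wwwwwwwwwwwwwwww
199 ...................wwwwwwwwwwwwwwww
200 ......w...........wwwwwwwwwwwwwwwww
201 ....................wwwwwwwwwwwwwww
202 ..................bb.wwwwwwwwwwwwww
203 wwwwww...w........bbb.wwwwwwwwwwwww
204 .wwwww..ww....bbbbbbb.wwww.wwwwwwww
205 ww.wwww.www...bbbbbb...wwwwwwww.www
206 wwwwww..wwwwww.bbbb.....wwwwwwwwwww
207 wwwwwww.wwwwwww.b.....b.wwwwwwwwwww
208 wwwwwwwwwwwww........bbb.wwwwwwwwww
209 wwwwww.wwwww.......bbbbb.wwwwwwwwww
210 wwwwww.wwww..#..w.bbbbbb.wwwwwwwwww
211 w....www..ww.#..w.bbbbbb.wwwwwwwwww
212 ...............www.bbbbo..wwwwwww.w
213 .#.................boob...wwwwww...
214 ####......................wwwww.##.
215 ...#.w....................wwwww..#.
```

Call:
carry_out --increments '[0.1,0,0.17,0,0.2,0,0.35,0,0.25,0,0.43,0,0.25,0,0.43,0,0.25,0,0.43,0]'

```text
t: 18.5
eef_pos: [0.5868, 0.085, 0.1665]
tcp_rot: [0.002, 0.764, 0.645, -0.0]
wrist_force: [-0.4, -6.8, 10.4]
finger_gap: 0.318
finger_force: 30.0
```

Run:
```python
from h import *
stat();print("seat px",proj("scene",[.59765,.15522,.10039]))
asc(335,385,165,216)
```

```text
18.5 [0.5868 0.085  0.1665] tip in tool mm [65.2 -1.3 55.5] F tool [ -6.8   0.8 -10.4] gap 0.31788940084231304 30.015343129634857
seat px [[365.43654159 209.6040743 ]]
165 #####################.wwww......bbb......bw.......
166 #####################.wwwww....bbbbbbbbb..........
167 ####################..wwwww.wwwbbbbbbbb...w.......
168 ####################.wwwwwwwwwwbb.bbb.b...........
169 ##################bb.www.wwwwww..bb.bbbbb.........
170 ############..####b..www.wwwwww.bbbbbbb...........
171 ##################b..www.wwwwwww....bob...........
172 ######...##########.wwwwwwwwwwwww..r..............
173 #################..wwwwwwwwwwwww.....ww...........
174 #################.wwww.wwwwwwwww.b....w...........
175 ################..ww.wwwwwwwwww.bbbbb.ww..........
176 .....###########.....wwwwwwwwww..bbbb.www.........
177 ..........######.............ww..bbb..wwww........
178 .................#....................wwwww.......
179 .................##.............bb....wwwwww......
180 .................##............bbbbb.wwwwwwww.....
181 ..........###....###............bbbb.wwwwwwwww..
[... 1172 characters left out ...]
www...............bbb.wwwwwwwwwwwwwwwwww
204 wwwwwwwwwwwwwwww..ww.....bbbbbb.wwww.wwwwwwwwwwwww
205 wwwwwwwwwwwwwwwww.www...bbbbbb...wwwwwwww.wwwwwwww
206 wwwwwwwwwwwwwwwww.wwwwww.bbbb.....wwwwwwwwwwww.www
207 wwwwwwwwwwwwwwwww.wwwwwww.b.....b.wwwwwwwwwwwwwww.
208 .wwwwwwwwwwwwwwwwwwwwww........bbb.wwwwwwwwwwww.ww
209 wwww.wwwwwwwwwww.wwwww.......bbbbb.wwwwwwwwwww...w
210 .wwwwwwww.wwwwww.wwww..#..w.bbbbbb.wwwwwwwwwww...w
211 ......wwwww....w.w..ww.#..w.bbbbbb.wwwwwwwwwwwwwww
212 .........................www.bbbbo..wwwwwww.wwwwww
213 ww.........#.................boo....wwwwww...wwwww
214 .....w....#####.....................wwwww.##.wwwww
215 ##..................................wwwww..#.wwwww
```

Run:
```python
from h import *
s=telemetry.sense();M=q2R(s['tcp_rot']);seat=np.array([.59765,.15522,.10039])
im=cams.read_camera("scene");g=cv2.GaussianBlur(im,(0,0),.6).astype(float)
for th in range(22,41,3):
    t=np.radians(th);u=-np.sin(t)*M[:,0]-np.cos(t)*M[:,2];v=np.cross(u,M[:,1]);v/=np.linalg.norm(v)
    vd=seat-cams.camera_params("scene")['eye'];n=np.cross(u,vd);n/=np.linalg.norm(n);out=[]
    best=0
    for sx in np.arange(-.004,.0041,.001):   # lateral slack
        sc=0
        for sg in(1,-1):
            q=np.array([seat+n*sx+u*z+sg*n*.015 for z in np.linspace(.042,.072,25)])
            pr=[proj("scene",q+k*n*sg) for k in(.002,-.002)]
            val=[cv2.remap(g.astype(np.float32),p[:,0].astype(np.float32).reshape(1,-1),p[:,1].astype(np.float32).reshape(1,-1),1)[0] for p in pr]
            sc+=np.linalg.norm(val[0]-val[1],axis=1).mean()
        best=max(best,(sc,sx)) if best else (sc,sx)
    print(th,best)
stat()
```

```text
22 (np.float32(32.53759), np.float64(-0.004))
25 (np.float32(56.33412), np.float64(0.004))
28 (np.float32(131.24393), np.float64(0.004))
31 (np.float32(142.86292), np.float64(0.002))
34 (np.float32(152.87376), np.float64(-0.001))
37 (np.float32(157.2288), np.float64(-0.003))
40 (np.float32(117.42989), np.float64(-0.004))
18.6 [0.5868 0.085  0.1665] tip in tool mm [65.2 -1.3 55.5] F tool [ -7.5   0.3 -10.3] gap 0.3161476975795424 30.015258193016052
```

Run:
```python
from h import *
s=telemetry.sense();M=q2R(s['tcp_rot']);seat=np.array([.59765,.15522,.10039])
im=np.mean([cams.read_camera("scene").astype(np.float32) for _ in range(4)],0)
th0=np.radians(32);U=lambda t:-np.sin(t)*M[:,0]-np.cos(t)*M[:,2];u=U(th0)
vd=seat-cams.camera_params("scene")['eye'];n=np.cross(u,vd);n/=np.linalg.norm(n)
print("n px",proj("scene",[seat+.01*n])-proj("scene",[seat]))
k=np.arange(-.008,.0081,.0004);res=[]
for sg in(1,-1):
    zs=np.linspace(.042,.070,20);off=[]
    for z in zs:
        p=proj("scene",[seat+u*z+n*(sg*.015+a) for a in k]).astype(np.float32)
        v=cv2.remap(im,p[None,:,0].copy(),p[None,:,1].copy(),1)[0]
        gr=np.linalg.norm(v[5:]-v[:-5],axis=1);w=gr**4;off.append((w*(k[:-5]+.001)).sum()/w.sum())
    off=np.array(off);print(sg,np.round(off*1000,1))
    pf=np.polyfit(zs,off,1);keep=abs(np.polyval(pf,zs)-off)<.0012;pf=np.polyfit(zs[keep],off[keep],1);res.append(pf);print(pf)
sl=np.mean(res,0);print("angle offset deg",np.degrees(sl[0]),"mouth offset mm",sl[1]*1000)
# n sign w.r.t. tilt, foreshortening
du=(U(th0+.01)-u)/.01;print("d n /d theta",du@n)
```

```text
n px [[-3.35294708  2.01947841]]
1 [0.8 0.9 0.9 1.2 1.6 1.1 0.7 0.5 0.8 1.  1.1 1.6 1.4 0.8 0.5 1.  1.4 1.1
 0.7 0.8]
[-0.00011719  0.00100668]
-1 [-0.  -0.8 -1.4 -1.1 -0.4 -0.2  0.2  0.4 -0.1 -0.8  3.7  6.   3.8  1.8
  1.3  0.9  0.5  0.3  2.7  2.6]
[ 0.12431151 -0.00630132]
angle offset deg 3.5579053524856743 mouth offset mm -2.647316656956817
d n /d theta 0.8572171721932876
```

Call:
carry_out --increments '[0,0,0,0,0,0,0,0,0,0,0,0,0,0,0,0,0,0,0,0]'

```text
t: 19.3
eef_pos: [0.5868, 0.085, 0.1665]
tcp_rot: [0.002, 0.764, 0.645, -0.0]
wrist_force: [0.0, -8.0, 9.7]
finger_gap: 0.314
finger_force: 30.0
```

Run:
```python
from h import *
stat();print(env.hand_in())
```

```text
19.3 [0.5868 0.085  0.1665] tip in tool mm [65.2 -1.3 55.5] F tool [-7.9  1.4 -9.7] gap 0.31431097253178897 30.015297532081604
the job is handed in; nothing more can be done
None
```

I handed the job in at 19.3 s with the gun pressed on the nipple, but got no verdict back; by my estimates the nose is about 11 of 12 mm in (roughly 15 N of push), the gun leans about 32° against the nipple's 30°, and the carriage is on the bumper. I viewed 11 pictures, one over the limit of 10.

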